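Register a power module in the corner of a test fixture

ROBOT

A 6-joint arm with a two-finger parallel gripper is mounted at the origin on the work surface; the furniture and walls round the work are solid. World frame = base frame: x ahead of the robot, y to its left, z up, the work surface at z = 0. Lengths are in m, angles in degrees, forces in N, time in s.
With the tool pointing down it reaches from about 0.4 to 0.825 m from the base axis. Payload 7 kg.
Tool frame: the origin (TCP) lies midway between the tips of the shut fingers; the grasp point (between the pads) lies 19 mm behind it; z points along the fingers, y is the line along which they close (so a half turn about z gives the same grasp; the last joint's range is limited). The gripper opens to 88 mm and grips with 3 to 60 N. Pads are 19 mm wide; open, the fingers measure 130 mm over their backs; the gripper's body (78 mm by 193 mm) begins 47 mm behind the grasp point.
Start: joints at [-49.555, 20.546, 0.682, 0, -70.136, -16.507], TCP at [0.274, -0.617, 0.227] pointing down, gripper open.
Joint ranges: [-176.03, 176.03], [-82.01, 121.73], [-58.28, 71.71], [-173.87, 95.51], [-174.79, -0.11], [-173.66, 173.66]. Speed limits (degrees/s): [136.94, 136.94, 172.46, 180, 180, 180].

INTERFACE

Orientations are given as [roll, pitch, yaw] about the fixed x, y, z axes, in that order (R = Rz(yaw) Ry(pitch) Rx(roll)).
In Python, from plant import ctrl gives the robot as it stands. The module is installed in compiled form; this text tells all that it offers.
- The arm moves only by the tool play_rows, never from a script. Its argument "commands" is a list that holds one entry, the list of rows, each a list of 7 numbers: the turn, a rotation vector about the tool's x, y, z in rad, then the shift along the tool's x, y, z in cm, then the finger opening in cm, from 0 to 8.76. In form: [[[ax, ay, az, x, y, z, grip], ...]]. A call has 1 to 8 rows; each row is the pose to reach, as a shift and turn from the pose commanded when the call began, along the tool's axes at that moment; what a row does not reach only later rows make up. A row lasts 1/12 s, in which the tool goes at most 41.7 mm and 7.16 degrees, less where a joint would pass 70% of its speed; a pose out of reach is approached as far as the arm can. A call with a gripper value outside its range is refused whole. The fingers move at their own pace and stop on an object; the grip force is fixed at half the most. Time passes only in rows, so rows that repeat a pose let the fingers close. It gives the time, the measured TCP pose, the force, the opening and the grip force at its end, in the units of the state.
- ctrl.get_obs(): the state, without advancing time (a new reading comes with each control period).
- ctrl.snapshot(name): name is "side" or "top"; returns a dict with "color" (400x640x3 uint8, red, green, blue), "camera_matrix" (3x3 intrinsics, pixels), "k1" (the pictures are not rectified: a ray, as slopes to the right and down, at radius r is drawn at 1 + k1 r^2 times it, then the intrinsics apply), "origin" and "rotation" of the camera in the world. Camera axes: x right, y down, z forward; pixel columns grow to the right and rows downward; lengths in m; the calibration is good to about 2 mm. A picture is of the moment at which its call begins. There is no depth.
- ctrl.close_job(): hands the job in; it is judged then, once.
Trained networks look in a picture, given as the dict that the camera call returned (one of the last four; its "shot" number tells which), for a name from the list of things; names that differ only in an ending like _2 or _b are one class to them, and where a whole thing is asked for, a point or a joint stands for the part that bears it (a point fixed in the world has none). Each returns a list of dicts, best first, with "conf" (0 to 1); they miss things now and then, are a little off and sometimes report something else, mostly with a low value. They report only what shows in the picture. A call takes as long as a camera call. They do not tell look-alikes from the thing itself.
- ctrl.find_in(picture, name): "bbox" ([left, top, width, height] in pixels, round what is visible of it).
The state is a dict: "clock": time; "joint_pos": joint angles; "qvel": joint speeds; "tau": joint torques, N m; "tool_pos": TCP position; "orientation": TCP orientation; "force": force on the tool from outside, world axes, zero at the start; "moment": the same for the moment, N m; "opening": finger opening in m; "gripper_force": force on a finger pad.
Only numpy, scipy, OpenCV 4.12 (cv2) and the standard library are available. Lean on these libraries where they do the work, as an engineer would, in place of code of your own. Each camera call takes 0.05 s, during which the arm holds its last target. There are 200 camera calls.

TASK

Take the steel stop blade out of its grey stand and put it fully down into the slot of the aluminium test fixture, and let go of it. Then set the black power module flat on the fixture, square to the blue fence, and press it into the corner so that one side bears on the fence and the neighbouring side bears on the blade, with a light but definite push (roughly 5 to 20 N) on each. Finish while still holding it pressed against both; do not ram it and do not disturb the tape, battery or fuse.

Things in the scene. Friction and masses are not known exactly. Their poses are not given: they have to be found in the camera images.
- fixture: Aluminium test fixture fixed to the desk, 150 x 150 mm, 30 mm thick. Origin at the centre of its underside; its flat top (the seat, with six small brass contacts) is at z = 30 mm. Its +x axis points away from the robot, give or take 0.3 rad; the blue fence stands along its far (+x) edge, the slot is at its left (+y). A small black connector sticks out 12 mm on the near side.
- slot (a point): Centre of the slot's mouth, at x = 15, y = 50, z = 30 mm in the fixture's frame, same axes. The slot runs along x: 80 mm long, 10.5 mm wide, 22 mm deep (floor 8 mm above the desk), open only at the top, its mouth chamfered by 3 mm and ringed by a black line.
- home (a point): Where the module's origin belongs, on the seat: x = 20, y = 11, z = 30 mm in the fixture's frame, same axes (y may come out 1 mm more by the blade's play).
- fence: Blue fence bar fixed to the fixture, 20 (x) x 105 (y) x 20 mm high, with two low screw heads. Origin at the centre of its underside, at x = +65, y = -17.5, z = 30 mm in the fixture's frame, same axes; its stop face looks to the fixture's -x and lies at fixture x = +55 mm.
- stand: Grey plastic parking stand fixed to the desk, 110 (x) x 40 (y) x 30 mm high, origin at the centre of its underside. A slot along its x axis, 74 x 10.5 mm and 22 mm deep (floor at z = 8 mm), holds the blade upright at the start.
- blade: Loose stop blade, 0.16 kg: steel plate 66 (x) x 8 (y) x 54 mm high, above it an orange grip 44 (x) x 14 (y) mm, from z = 52 to 78 mm, to be taken from above across y. Origin at the centre of its lower edge, z up. Same turned by 180 degrees. Fully down in the slot it stands 32 mm of steel above the seat, with 1.2 mm of play to each side; its stop face is then at about fixture y = +46 mm.
- module: Loose black power module, 0.2 to 0.4 kg, on the desk at the start: square body 70 x 70 x 22 mm, in the middle of its top a light-metal finned heat sink 50 (x) x 30 (y) mm up to z = 56 mm (foot 56 x 34 mm up to z = 26). Origin at the centre of its underside, z up. Gripped from above by the heat sink across y, the fingers stay inside the body's outline. Any quarter turn is right.
- tape: Roll of black tape, 70 mm across and 18 mm high, origin at the centre of its underside; leave alone.
- battery: Small green and white battery, 14 x 50 mm, lying; leave alone.
- fuse: White glass-type fuse with metal caps, 11 x 39 mm, lying; leave alone.
There are look-alikes about, which are no part of the job. What is shaped like the blade but pink is not meant.

How it is judged:
By the outcome, as a careful person would: the job done as asked, in the order asked, and still so for the second after the job is handed in, while the arm keeps its last pose, push and grip.
It also fails if it takes over 58 s, if anything falls off the work surface, if the arm or the gripper's body presses on something with over 40 N, if the wrist force passes 120 N, or if a joint passes its speed limit or range.

## Working session

There is one attempt and no reset: what is moved stays moved. The work goes in short steps, Python scripts to look and compute and a tool call to move; the robot and the scene stay as the last step left them, time stands still between calls to the robot, and variables do not carry over. Pictures are saved under pics/ and viewed, at most 13 in all, crops included, and the job is handed in when it is done.

Besides the shell and the picture viewer there is one more tool, called after ">>>" as a command line: name --argument value ..., lists and objects as JSON in quotes. play_rows: Moves the arm, as the interface text tells. Its arguments: {"type":"object","properties":{"commands":{"type":"array","items":{"type":"array","items":{"type":"array","items":{"type":"number"}}}}},"required":["commands"]}

```bash
mkdir -p pics; cat > h.py <<'E'
import numpy as np, cv2, pickle
from scipy.spatial.transform import Rotation as Rn
from plant import ctrl
def shot(n,f):
    s=ctrl.snapshot(n); cv2.imwrite('pics/'+f+'.png',s['color'][:,:,::-1]); pickle.dump(s,open('pics/'+f+'.pkl','wb')); return s
def ray(s,u,v):
    K=np.array(s['camera_matrix']);xd=(u-K[0,2])/K[0,0];yd=(v-K[1,2])/K[1,1]
    x,y=xd,yd
    for _ in range(20):
        f=1+s['k1']*(x*x+y*y);x,y=xd/f,yd/f
    return np.array(s['rotation'])@np.array([x,y,1.])
def onz(s,u,v,z):
    d=ray(s,u,v);o=np.array(s['origin']);return o+d*(z-o[2])/d[2]
def proj(s,P):
    K=np.array(s['camera_matrix']);p=(np.atleast_2d(P)-np.array(s['origin']))@np.array(s['rotation'])
    q=p[:,:2]/p[:,2:];q=q*(1+s['k1']*(q**2).sum(1,keepdims=True))
    return np.c_[q[:,0]*K[0,0]+K[0,2],q[:,1]*K[1,1]+K[1,2]]
E
python3 - <<'E'
from h import *
print(ctrl.get_obs())
for n in('side','top'):
    s=shot(n,n+'0'); print(n,s['origin'],s['rotation'],s['camera_matrix'],s['k1'])
    for k in('fixture','fence','stand','blade','module','tape','slot'):
        try: print(k,[(r['bbox'],round(r['conf'],2)) for r in ctrl.find_in(s,k)])
        except Exception as e: print(k,e)
E
```

```text
{'clock': 0.0, 'joint_pos': array([-4.95549725e+01,  2.05914848e+01,  6.35277888e-01, -2.00477507e-02,
       -7.01375990e+01, -1.65069173e+01]), 'qvel': array([-0.0564585 , -0.0728136 , -0.02163679,  0.03777235, -0.00513136,
       -0.09223825]), 'tau': array([-1.54287100e-03, -5.82713413e+01,  2.93057227e+01,  6.99752927e+00,
        6.93239534e-03, -1.30689054e-04]), 'tool_pos': array([ 0.27365865, -0.6165045 ,  0.2256338 ]), 'orientation': array([ 1.79904705e+02, -8.58616328e-03, -1.56068710e+02]), 'force': array([-0.11309362, -0.83385273, -0.15141272]), 'moment': array([0.00536755, 0.03001501, 0.00111961]), 'gripper_force': 0.0, 'opening': 0.08754884009739218}
side [ 0.26537341 -0.95593351  0.47678828] [-113.36760777    0.65041923  -13.96562238] [[430.33754213   0.         322.74931203]
 [  0.         430.33754213 196.55971321]
 [  0.           0.           1.        ]] -0.059462719842279896
fixture [([298.1, 177.7, 68.1, 33.4], 0.81)]
fence [([347.7, 175.7, 14.4, 18.0], 0.5)]
stand [([374.3, 231.3, 52.9, 32.4], 0.94)]
blade [([384.6, 213.2, 28.5, 33.1], 0.6), ([365.1, 193.3, 11
[... 158 characters left out ...]
6.2, 15.0, 18.6], 0.75)]
top [ 0.31569028 -0.03712719  1.02866341] [-169.88985571    1.33765139  -91.01920747] [[465.68155562   0.         315.21048432]
 [  0.         465.68155562 198.63131362]
 [  0.           0.           1.        ]] 0.001610802521322602
fixture [([231.1, 143.6, 66.9, 74.0], 0.89), ([389.3, 119.7, 29.4, 51.4], 0.52)]
fence [([248.1, 144.4, 44.9, 6.9], 0.7)]
stand [([388.8, 121.7, 28.4, 51.9], 0.68), ([248.5, 143.7, 42.6, 8.3], 0.31)]
blade [([396.9, 128.6, 18.0, 33.3], 0.69), ([338.7, 144.7, 23.5, 21.8], 0.67)]
module [([382.7, 193.0, 41.2, 43.4], 0.68)]
tape [([216.3, 238.4, 33.1, 30.6], 0.92), ([337.9, 237.2, 14.4, 6.9], 0.46)]
slot [([228.9, 144.5, 68.3, 72.0], 0.75)]
```

View pics/top0.png

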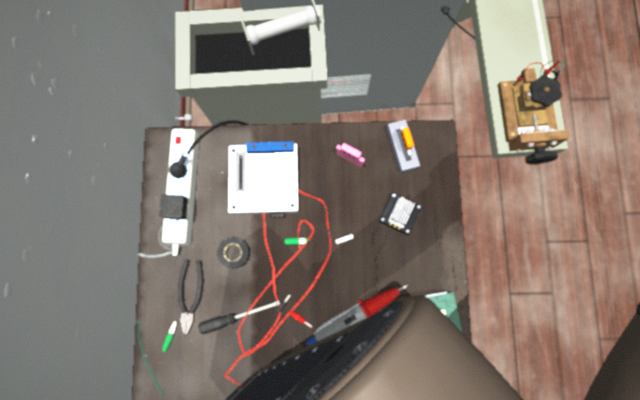

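View pics/side0.png

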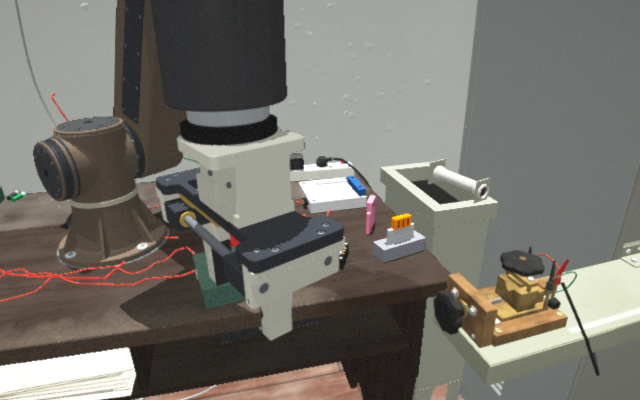

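```bash
cat >> h.py <<'E'
def fix(s):
    s['rotation']=Rn.from_euler('xyz',s['rotation'],degrees=True).as_matrix() if np.ndim(s['rotation'])==1 else s['rotation']; return s
def load(f): return fix(pickle.load(open('pics/'+f+'.pkl','rb')))
def crop(s,u0,v0,w,h,k): return cv2.resize(s['color'][v0:v0+h,u0:u0+w,::-1],None,fx=k,fy=k,interpolation=cv2.INTER_CUBIC)
E
python3 - <<'E'
from h import *
s=load('top0')
a=crop(s,222,138,82,82,5); b=crop(s,376,116,50,125,4)
im=np.zeros((500,410+10+200,3),np.uint8); im[:410,:410]=a; im[:500,420:]=b
cv2.imwrite('pics/c1.png',im)
hsv=cv2.cvtColor(s['color'],cv2.COLOR_RGB2HSV).astype(int); H,S,V=hsv[...,0],hsv[...,1],hsv[...,2]
def cc(m,box):
    u,v,w,h=box; mm=np.zeros_like(m,np.uint8); mm[v:v+h,u:u+w]=m[v:v+h,u:u+w]
    n,l,st,c=cv2.connectedComponentsWithStats(mm); k=1+np.argmax(st[1:,4]); p=np.argwhere(l==k)[:,::-1].astype(float)
    return p, cv2.minAreaRect(p.astype(np.float32))
for n,m,box,z in(('white',(V>170)&(S<50),(222,138,82,82),.03),('blue',(H>95)&(H<130)&(S>100),(222,138,82,30),.05),('slot',(V<120),(232,146,14,60),.03),('orange',(H<25)&(S>130)&(V>120),(380,116,50,60),.084),('standgrey',(V>120)&(S<60),(380,112,50,65),.03),('fin',(V>140),(376,180,50,60),.056)):
    p,r=cc(m,box); bx=cv2.boxPoints(r); W=np.array([onz(s,*q,z) for q in bx]); c=onz(s,*p.mean(0),z)
    print(n,len(p),p.mean(0).round(2),bx.round(1).tolist(),'W',(W[:,:2]*1000).round(1).tolist(),'c',(c*1000).round(1))
E
```

```text
white 4322 [262.3  181.07] [[225.89999389648438, 144.1999969482422], [297.20001220703125, 142.89999389648438], [298.3999938964844, 212.0], [227.0, 213.1999969482422]] W [[622.3, 180.6], [621.1, 20.8], [465.6, 20.0], [466.2, 175.5]] c [536.   98.7  30. ]
blue 448 [269.86 146.11] [[246.0, 141.0], [293.0, 141.0], [293.0, 151.0], [246.0, 151.0]] W [[622.2, 132.0], [619.6, 28.9], [597.0, 29.1], [599.5, 131.8]] c [609.3  79.6  50. ]
slot 55 [240.45 171.82] [[240.0, 158.0], [241.0, 158.0], [241.0, 187.0], [240.0, 187.0]] W [[589.6, 148.5], [589.5, 146.3], [523.7, 145.6], [523.8, 147.8]] c [558.  147.2  30. ]
orange 123 [407.46 138.32] [[400.1000061035156, 129.3000030517578], [409.29998779296875, 126.5999984741211], [414.8999938964844, 146.3000030517578], [405.70001220703125, 148.89999389648438]] W [[629.1, -199.6], [634.4, -219.3], [591.2, -228.7], [585.9, -209.2]] c [ 608.9 -214.    84. ]
standgrey 792 [402.57 146.32] [[386.20001220703125, 122.69999694824219], [405.70001220703125, 116.80000305175781], [420.6000061035156, 165.89999389648438], [401.1000061035156, 171.8000030517578]] W [[663.0, -178.8], [675.7, -222.9], [562.1, -249.6], [549.7, -206.3]] c [ 607.5 -212.4   30. ]
fin 534 [400.92 212.39] [[385.79998779296875, 222.39999389648438], [399.6000061035156, 194.8000030517578], [416.0, 203.0], [402.20001220703125, 230.60000610351562]] W [[435.7, -164.5], [493.9, -196.2], [475.5, -229.8], [417.8, -197.9]] c [ 456.2 -197.1   56. ]
```

View pics/c1.png

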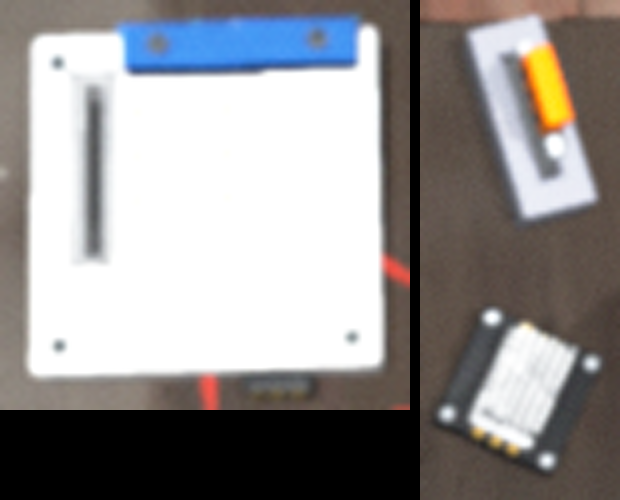

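```bash
cat >> h.py <<'E'
from scipy.optimize import minimize
def box(lx,ly,z0,z1,ox=0,oy=0): return np.array([[ox+a*lx/2,oy+b*ly/2,z] for a in(-1,1) for b in(-1,1) for z in(z0,z1)])
def fit(s,m,roi,boxes,x0,k=8,free=3):
    u,v,w,h=roi; M=cv2.resize(m[v:v+h,u:u+w].astype(np.float32),None,fx=k,fy=k,interpolation=cv2.INTER_LINEAR)
    def cost(p):
        c,q=np.cos(p[2]),np.sin(p[2]); A=np.zeros(M.shape,np.uint8)
        for b in boxes:
            P=np.c_[b[:,0]*c-b[:,1]*q+p[0],b[:,0]*q+b[:,1]*c+p[1],b[:,2]]/[1,1,1]
            P[:,:2]/=1000;P[:,2]/=1000
            uv=(proj(s,P)-[u,v]+.5)*k-.5
            cv2.fillConvexPoly(A,np.round(cv2.convexHull(uv.astype(np.float32))*16).astype(np.int32),1,cv2.LINE_8,4)
        return np.abs(M-A).sum()/k/k
    best=None
    for d in(0,.03,-.03):
        r=minimize(cost,[x0[0],x0[1],x0[2]+d],method='Nelder-Mead',options=dict(initial_simplex=np.array([[x0[0],x0[1],x0[2]+d]]*4)+np.array([[0,0,0],[4,0,0],[0,4,0],[0,0,.05]]),xatol=.01,fatol=.01))
        if best is None or r.fun<best.fun: best=r
    return best.x[:2].round(1),np.degrees(best.x[2]).round(2),round(best.fun,1)
E
python3 - <<'E'
from h import *
s=load('top0')
hsv=cv2.cvtColor(s['color'],cv2.COLOR_RGB2HSV).astype(int); H,S,V=hsv[...,0],hsv[...,1],hsv[...,2]
blue=(H>95)&(H<130)&(S>100)
for t in(130,150,190):
    m=((V>t)&(S<60))|blue; m=cv2.morphologyEx(m.astype(np.uint8),cv2.MORPH_CLOSE,np.ones((15,15)))
    print('fix',fit(s,m,(222,138,82,80),[box(150,150,0,30),box(20,105,30,50,65,-17.5)],[538,98,-.01]))
m=blue; print('fence',fit(s,m,(222,136,82,30),[box(20,105,30,50)],[610,80,-.01]))
for t in (90,110,130):print('stand',fit(s,cv2.morphologyEx(((V>t)&(S<60)|(H<25)&(S>130)&(V>120)).astype(np.uint8),cv2.MORPH_CLOSE,np.ones((5,5))),(382,112,44,64),[box(110,40,0,30),box(44,14,60,86)],[607,-213,.24]))
for t in(110,140):print('orange',fit(s,(H<25)&(S>t)&(V>120),(382,116,44,60),[box(44,14,60,86)],[607,-213,.24]))
for t in(110,140):print('fin',fit(s,cv2.morphologyEx((V>t).astype(np.uint8),cv2.MORPH_OPEN,np.ones((5,5))),(376,186,52,54),[box(50,30,26,56),box(56,34,22,26)],[456,-197,-.5]))
xy=np.array([(492,317),(592,362),(547,460),(447,413)]);uv=np.c_[376+(xy[:,0]-419.5)/4-.5,116+(xy[:,1]+.5)/4-.5]
W=np.array([onz(s,*q,.022)[:2]*1000 for q in uv]);print(W.round(1),W.mean(0),np.degrees(np.arctan2(*(W[1]-W[0])[::-1])),np.degrees(np.arctan2(*(W[2]-W[3])[::-1])),np.degrees(np.arctan2(*(W[3]-W[0])[::-1])))
# slot profile
g=V.astype(float); 
sub=(235-g[154:192,234:248]).clip(0); 
vv,uu=np.mgrid[154:192,234:248]; print('slot centroid',(uu*sub).sum()/sub.sum(),(vv*sub).sum()/sub.sum(),onz(s,(uu*sub).sum()/sub.sum(),(vv*sub).sum()/sub.sum(),.03)*1000)
d=np.array(s['origin']); print(d)
E
```

```text
fix (array([546.2, 111.8]), np.float64(-0.5), np.float64(876.2))
fix (array([545.9, 100.2]), np.float64(0.38), np.float64(251.9))
fix (array([546.3,  99.3]), np.float64(0.08), np.float64(153.1))
fence (array([612.3,  80.8]), np.float64(0.56), np.float64(109.0))
stand (array([ 611.8, -216.8]), np.float64(35.07), np.float64(1265.4))
stand (array([ 615.8, -216.7]), np.float64(13.84), np.float64(60.4))
stand (array([ 615.7, -216.8]), np.float64(13.07), np.float64(75.3))
orange (array([ 613.6, -216.1]), np.float64(13.06), np.float64(104.4))
orange (array([ 612.8, -216.4]), np.float64(12.86), np.float64(109.4))
fin (array([ 459.9, -201. ]), np.float64(-23.27), np.float64(106.9))
fin (array([ 459.7, -201.4]), np.float64(-24.23), np.float64(73.3))
[[ 500.2 -188.8]
 [ 474.1 -241.8]
 [ 421.1 -214.6]
 [ 447.8 -161.9]] [ 460.7909391 -201.7779057] -116.20100994433263 -116.85214171796709 152.8963685844057
slot centroid 240.35639997280947 172.11304466045817 [557.34062159 147.37301849  30.        ]
[ 0.31569028 -0.03712719  1.02866341]
```

```bash
python3 - <<'E'
from h import *
s=load('top0')
print(proj(s,onz(s,240,170,.03)))
def c1(x,y): return (222+(x+.5)/5-.5,138+(y+.5)/5-.5)
f=lambda x,y,z:(onz(s,*c1(x,y),z)*1000).round(1)[:2]
for n,a,b,z in(('fence far top',(122,24),(360,17),.05),('fence front bot',(127,72),(357,65),.03),('near top edge?',(32,376),(383,365),.03),('left top',(32,40),(30,370),.03),('right',(380,40),(383,360),.03),('slot axis',(93,85),(93,258),.03),('dots',(58,62),(58,345),.03),('dots2',(58,345),(352,337),.03)):
    A,B=f(*a,z),f(*b,z);d=B-A;print(n,A,B,np.degrees(np.arctan2(d[1],d[0])).round(2))
hsv=cv2.cvtColor(s['color'],cv2.COLOR_RGB2HSV).astype(int); H,S,V=hsv[...,0],hsv[...,1],hsv[...,2]
def ov(roi,boxes,p,k):
    u,v,w,h=roi;im=crop(s,u,v,w,h,k)
    for b in boxes:
        c,q=np.cos(p[2]),np.sin(p[2]);P=np.c_[b[:,0]*c-b[:,1]*q+p[0],b[:,0]*q+b[:,1]*c+p[1],b[:,2]]/1000
        uv=(proj(s,P)-[u,v]+.5)*k-.5
        for i in range(8):
            for j in range(i):
                if (np.abs(b[i]-b[j])>.01).sum()==1: cv2.line(im,tuple(int(t) for t in uv[i].round()),tuple(int(t) for t in uv[j].round()),(0,0,255) if b[i,2]==b[j,2]==b[:,2].max() else (0,160,0),1)
    return im
a=ov((222,138,82,80),[box(150,150,0,30),box(20,105,30,50,65,-17.5),box(80,10.5,30,30.1,15,50)],[543,98,-.005],5)
b=ov((380,110,48,64),[box(110,40,0,30),box(44,14,60,86)],[612,-215,np.radians(13.5)],5)
c=ov((376,186,52,54),[box(70,70,0,22),box(50,30,26,56)],[460.7,-201.7,np.radians(-26.8)],5)
im=np.zeros((600,680,3),np.uint8);im[:400,:410]=a;im[:320,415:655]=b;im[325:595,415:675]=c;cv2.imwrite('pics/c2.png',im)
E
```

```text
[[240. 170.]]
fence far top [619. 132.] [619.6  27.6] -89.67
fence front bot [603. 133.] [603.7  30.5] -89.61
near top edge? [467.  173.4] [468.6  20.4] -89.4
left top [618.8 175.7] [469.7 174.3] -179.46
right [615.   20.1] [470.8  20.4] 179.88
slot axis [597.4 148.1] [518.8 147.3] -179.42
dots [608.3 163.9] [480.5 162.2] -179.24
dots2 [480.5 162.2] [481.2  33.8] -89.69
```

View pics/c2.png

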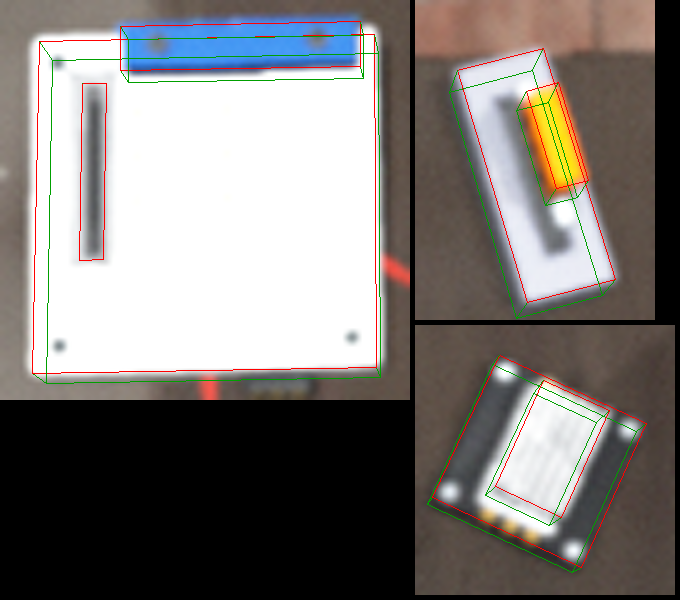

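```bash
cat >> h.py <<'E'
def st():
    o=ctrl.get_obs(); print('t',round(o['clock'],2),'tcp',(o['tool_pos']*1000).round(1),'rpy',o['orientation'].round(2),'F',o['force'].round(1),'M',o['moment'].round(2),'op',round(o['opening']*1000,1),'gf',round(o['gripper_force'],1),'q',o['joint_pos'].round(0)); return o
def rel(cmd,tgt):
    "cmd,tgt: x,y,z mm, yaw deg (tool down) -> row turn/shift"
    A=Rn.from_euler('xyz',[180,0,cmd[3]],degrees=True);B=Rn.from_euler('xyz',[180,0,tgt[3]],degrees=True)
    t=(A.inv()*B).as_rotvec();d=A.inv().apply(np.subtract(tgt[:3],cmd[:3]))/10
    dist=np.linalg.norm(d)*10;print('row',t.round(4),d.round(3),'rows>=',round(max(dist/41.7,np.degrees(np.linalg.norm(t))/7.16),1))
E
python3 -c "
from h import *
rel((274,-617,227,-156.06),(612,-215,190,-166.5))
rel((612,-215,190,-166.5),(612,-215,56,-166.5))"
```

```text
row [ 0.     -0.      0.1822] [-47.205  23.026   3.7  ] rows>= 12.6
row [0. 0. 0.] [ 0.  -0.  13.4] rows>= 3.2
```

>>> play_rows --commands '[[[0, 0, 0, -23.6, 11.5, 1.85, 8.7], [0, 0, 0, -23.6, 11.5, 1.85, 8.7], [0, 0, 0, -23.6, 11.5, 1.85, 8.7], [0, 0, 0, -23.6, 11.5, 1.85, 8.7], [0, 0, 0, -23.6, 11.5, 1.85, 8.7], [0, 0, 0, -23.6, 11.5, 1.85, 8.7], [0, 0, 0, -23.6, 11.5, 1.85, 8.7], [0, 0, 0, -23.6, 11.5, 1.85, 8.7]]]'

```text
clock: 1.47
tool_pos: [0.4451, -0.4134, 0.208]
orientation: [-180.0, 0.0, -155.8]
force: [-0.4, -0.7, 0.1]
opening: 0.0867
gripper_force: 0.0
```

>>> play_rows --commands '[[[0, 0, 0.182, -23.6, 11.5, 1.85, 8.7], [0, 0, 0.182, -23.6, 11.5, 1.85, 8.7], [0, 0, 0.182, -23.6, 11.5, 1.85, 8.7], [0, 0, 0.182, -23.6, 11.5, 1.85, 8.7], [0, 0, 0.182, -23.6, 11.5, 1.85, 8.7], [0, 0, 0.182, -23.6, 11.5, 1.85, 8.7], [0, 0, 0.182, -23.6, 11.5, 1.85, 8.7], [0, 0, 0.182, -23.6, 11.5, 1.85, 8.7]]]'

```text
clock: 2.13
tool_pos: [0.6139, -0.2129, 0.1887]
orientation: [180.0, -0.0, -166.3]
force: [0.1, -0.8, -0.4]
opening: 0.0873
gripper_force: 0.0
```

```bash
python3 - <<'E'
from h import *
st(); s=shot('side','side1');t=shot('top','top1');s=fix(s);t=fix(t)
a=crop(s,290,160,150,110,5);cv2.imwrite('pics/c3.png',a)
for n in('module','blade','stand','fixture'): print(n,[(r['bbox'],round(r['conf'],2)) for r in ctrl.find_in(s,n)])
E
```

```text
t 2.13 tcp [ 613.9 -212.9  188.7] rpy [ 1.7999e+02 -3.0000e-02 -1.6631e+02] F [ 0.1 -0.8 -0.4] M [-0.04  0.01 -0.01] op 87.3 gf 0.0 q [ -2.  20.  -6.  -0. -65. -74.]
module [([310.6, 232.0, 40.7, 39.1], 0.86)]
blade [([387.2, 215.3, 25.0, 29.1], 0.96), ([366.6, 194.2, 11.1, 39.2], 0.83), ([309.6, 231.3, 41.9, 36.9], 0.59), ([373.0, 231.8, 57.3, 29.7], 0.3)]
stand [([372.0, 231.2, 54.7, 30.5], 0.63)]
fixture [([299.2, 177.1, 64.7, 36.5], 0.85)]
```

View pics/c3.png

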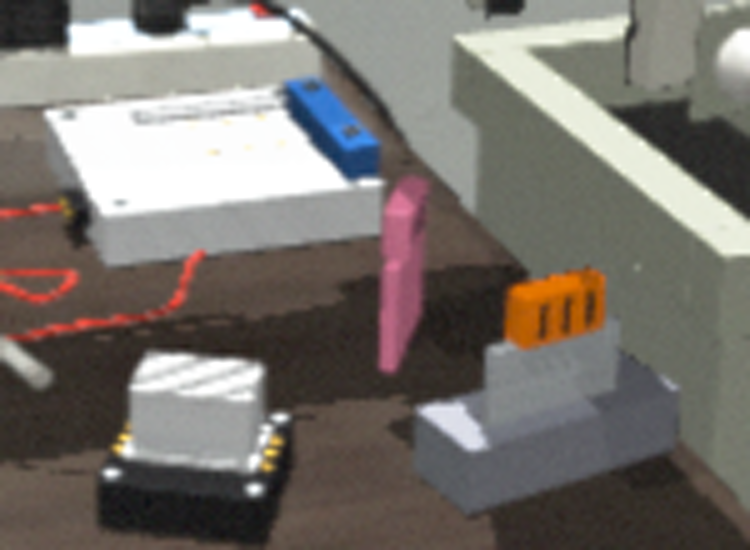

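```bash
python3 - <<'E'
from h import *
from scipy.optimize import least_squares
s=load('side1');t=load('top1')
hsv=cv2.cvtColor(s['color'],cv2.COLOR_RGB2HSV).astype(int);H,S,V=hsv[...,0],hsv[...,1],hsv[...,2]
m=(H<25)&(S>130)&(V>110);print('orange side',fit(s,m,(385,205,35,32),[box(44,14,60,86)],[612,-215,.235]))
g=lambda x,y:np.array([290+(x+.5)/5-.5,160+(y+.5)/5-.5]); c1=lambda x,y:np.array([222+(x+.5)/5-.5,138+(y+.5)/5-.5])
L=[(s,(-75,75,30),g(45,112)),(s,(-75,-75,30),g(103,205)),(s,(75,-75,30),g(383,180)),(s,(-75,-75,0),g(110,265)),(s,(75,-75,0),g(380,235)),
 (t,(64,64,30),c1(58,62)),(t,(-64,64,30),c1(58,345)),(t,(-64,-64,30),c1(352,337)),(t,(15,50,30),c1(92.5,171)),(t,(75,35,50),c1(122,21)),(t,(75,-70,50),c1(359,16))]
def P(p,q): c,d=np.cos(p[2]),np.sin(p[2]);return np.array([q[0]*c-q[1]*d+p[0],q[0]*d+q[1]*c+p[1],q[2]])/1000
for LL in(L[:5],L[5:],L):
    r=least_squares(lambda p:np.concatenate([proj(a,P(p,q))[0]-uv for a,q,uv in LL]),[545,98,.01],x_scale=[1,1,.01],loss='soft_l1');print(r.x[:2].round(1),np.degrees(r.x[2]).round(2),r.fun.reshape(-1,2).round(1).tolist())
# module in side: white screws on top z22
for n,(x,y) in dict(a=(110,473),b=(253,488),c=(280,417)).items(): print(n,(onz(s,*g(x,y),.022)*1000).round(1))
E
```

```text
orange side (array([ 612.4, -215.3]), np.float64(20.98), np.float64(61.5))
[545.8  98.9] 0.55 [[0.1, -0.6], [0.3, 1.4], [-0.0, -0.0], [-0.8, 0.1], [0.3, -0.6]]
[544.7  98.1] 0.23 [[0.7, -0.1], [0.2, 0.0], [-0.0, 0.1], [-0.1, -0.6], [-0.6, 0.4], [-0.2, 0.1]]
[545.1  98. ] 0.41 [[-0.1, -0.5], [0.0, 1.6], [-0.2, 0.2], [-1.1, 0.2], [0.1, -0.4], [0.6, -0.1], [0.3, -0.1], [0.1, -0.1], [-0.1, -0.7], [-0.7, 0.3], [-0.3, -0.2]]
a [ 421.1 -214.4   22. ]
b [ 474.1 -240.7   22. ]
c [ 501.1 -188.3   22. ]
```

>>> play_rows --commands '[[[0, 0, 0, 0, 0, 9, 8.7], [0, 0, 0, 0, 0, 9, 8.7], [0, 0, 0, 0, 0, 9, 8.7], [0, 0, 0, 0, 0, 9, 8.7], [0, 0, 0, 0, 0, 9, 8.7]]]'

```text
clock: 2.85
tool_pos: [0.6124, -0.2162, 0.101]
orientation: [-179.9, 0.0, -166.5]
force: [0.8, -0.4, 0.3]
opening: 0.087
gripper_force: 0.0
```

```bash
python3 -c "
from h import *
o=st();rel((*o['tool_pos']*1000,o['orientation'][2]),(612.4,-215.2,56,-166.5))"
```

```text
t 2.85 tcp [ 612.4 -216.2  101. ] rpy [-1.7994e+02  1.0000e-02 -1.6650e+02] F [ 0.8 -0.4  0.3] M [-0.04 -0.11  0.  ] op 87.0 gf 0.0 q [ -2.  24. -12.   0. -54. -74.]
row [ 0. -0.  0.] [-0.022  0.094  4.497] rows>= 1.1
```

>>> play_rows --commands '[[[0, 0, 0, 0, 0, 4.4, 8.7], [0, 0, 0, 0, 0, 4.4, 8.7], [0, 0, 0, 0, 0, 4.4, 0], [0, 0, 0, 0, 0, 4.4, 0], [0, 0, 0, 0, 0, 4.4, 0], [0, 0, 0, 0, 0, 4.4, 0], [0, 0, 0, 0, 0, 4.4, 0], [0, 0, 0, 0, 0, 4.4, 0]]]'

```text
clock: 3.52
tool_pos: [0.6125, -0.2152, 0.0567]
orientation: [-180.0, 0.1, -166.5]
force: [-0.3, 1.0, -0.3]
opening: 0.0527
gripper_force: 0.0
```

```bash
python3 -c "
from h import *
st()"
```

```text
t 3.52 tcp [ 612.5 -215.2   56.7] rpy [-1.7997e+02  8.0000e-02 -1.6648e+02] F [-0.3  1.  -0.3] M [ 0.03  0.02 -0.05] op 52.7 gf 0.0 q [ -2.  26. -14.   0. -49. -74.]
```

>>> play_rows --commands '[[[0, 0, 0, 0, 0, 0, 0], [0, 0, 0, 0, 0, 0, 0], [0, 0, 0, 0, 0, 0, 0], [0, 0, 0, 0, 0, 0, 0], [0, 0, 0, 0, 0, 0, 0], [0, 0, 0, 0, 0, 0, 0], [0, 0, 0, 0, 0, 0, 0]]]'

```text
clock: 4.1
tool_pos: [0.6119, -0.2152, 0.0555]
orientation: [180.0, -0.0, -166.5]
force: [-0.1, -0.7, -0.3]
opening: 0.0137
gripper_force: 30.0
```

```bash
python3 -c "
from h import *
st();rel((612,-215,186,-166.5),(559.6,148.4,150,-179.55));rel((612,-215,56,-166.5),(612.,-215,150,-179.55))"
```

```text
t 4.1 tcp [ 611.9 -215.2   55.5] rpy [ 1.8000e+02 -1.0000e-02 -1.6649e+02] F [-0.1 -0.7 -0.3] M [-0.02 -0.05 -0.01] op 13.7 gf 30.0 q [ -2.  27. -14.  -0. -49. -74.]
row [ 0.     -0.      0.2278] [-3.388 36.559  3.6  ] rows>= 8.8
row [ 0.     -0.      0.2278] [-0.   0.  -9.4] rows>= 2.3
```

>>> play_rows --commands '[[[0, 0, 0, 0, 0, -2, 0], [0, 0, 0, 0, 0, -5, 0], [0, 0, 0, 0, 0, -9, 0], [0, 0, 0, 0, 0, -13, 0], [0, 0, 0, 0, 0, -13, 0]]]'

```text
clock: 4.52
tool_pos: [0.6159, -0.2165, 0.1947]
orientation: [-179.7, 0.6, -166.4]
force: [2.6, -0.2, 0.2]
opening: 0.0139
gripper_force: 30.0
```

>>> play_rows --commands '[[[0, 0, 0, -1.7, 18.3, 0, 0], [0, 0, 0, -1.7, 18.3, 0, 0], [0, 0, 0, -1.7, 18.3, 0, 0], [0, 0, 0, -1.7, 18.3, 0, 0], [0, 0, 0, -1.7, 18.3, 0, 0], [0, 0, 0, -1.7, 18.3, 0, 0]]]'

```text
clock: 5.02
tool_pos: [0.5851, -0.0297, 0.1855]
orientation: [180.0, 0.0, -166.3]
force: [0.1, -0.6, -1.4]
opening: 0.0136
gripper_force: 30.0
```

>>> play_rows --commands '[[[0, 0, 0.2278, -1.69, 18.26, 3.6, 0], [0, 0, 0.2278, -1.69, 18.26, 3.6, 0], [0, 0, 0.2278, -1.69, 18.26, 3.6, 0], [0, 0, 0.2278, -1.69, 18.26, 3.6, 0], [0, 0, 0.2278, -1.69, 18.26, 3.6, 0], [0, 0, 0.2278, -1.69, 18.26, 3.6, 0], [0, 0, 0.2278, -1.69, 18.26, 3.6, 0], [0, 0, 0.2278, -1.69, 18.26, 3.6, 0]]]'

```text
clock: 5.68
tool_pos: [0.5594, 0.1478, 0.1493]
orientation: [-180.0, -0.0, -179.5]
force: [-0.1, -0.3, -1.6]
opening: 0.0137
gripper_force: 30.0
```

```bash
python3 - <<'E'
from h import *
st();s=fix(shot('side','side2'))
cv2.imwrite('pics/c4.png',crop(s,270,90,150,120,5));st()
# predicted blade bottom/grip corners
for n,b in(('steel',box(66,8,102,156)),('grip',box(44,14,154,180)),('slot',box(80,10.5,30,30.1))):
    c=np.array([559.6,148.4,0]);print(n,((proj(s,(b+c)/1000)-[270,90]+.5)*5-.5).round(0).tolist())
E
```

```text
t 5.68 tcp [559.4 147.8 149.3] rpy [-1.7998e+02 -3.0000e-02 -1.7953e+02] F [-0.1 -0.3 -1.6] M [-0.09 -0.05  0.01] op 13.7 gf 30.0 q [  34.   15.  -18.    0.  -57. -124.]
t 5.73 tcp [559.6 147.4 149.5] rpy [-1.7999e+02 -1.0000e-02 -1.7957e+02] F [-0.5 -0.4 -2.3] M [-0.03  0.01 -0.01] op 13.8 gf 30.0 q [  34.   15.  -18.    0.  -57. -124.]
steel [[252.0, 346.0], [250.0, 251.0], [248.0, 341.0], [247.0, 247.0], [366.0, 335.0], [367.0, 242.0], [362.0, 331.0], [363.0, 238.0]]
grip [[271.0, 254.0], [271.0, 208.0], [265.0, 248.0], [265.0, 201.0], [349.0, 248.0], [349.0, 202.0], [342.0, 241.0], [342.0, 195.0]]
slot [[242.0, 469.0], [242.0, 469.0], [238.0, 462.0], [238.0, 462.0], [378.0, 455.0], [378.0, 455.0], [373.0, 449.0], [373.0, 449.0]]
```

View pics/c4.png

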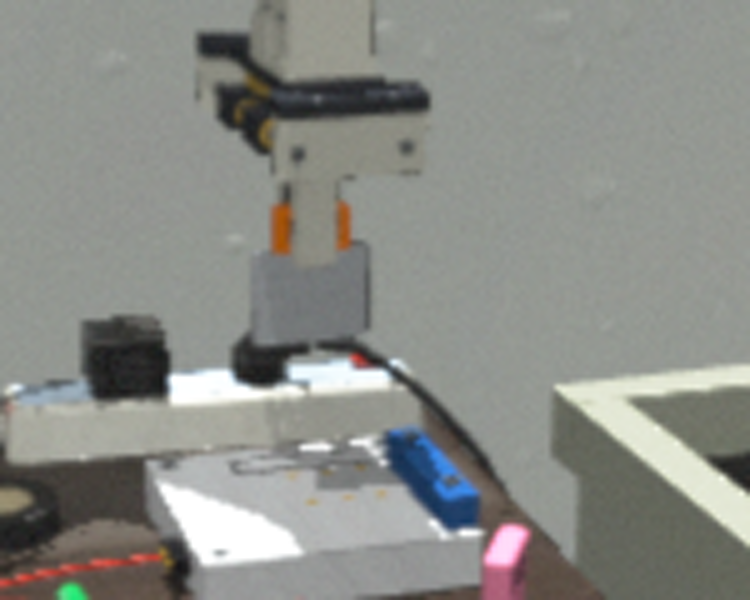

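```bash
python3 - <<'E'
from h import *
s=load('side1');t=load('top1')
from scipy.ndimage import gaussian_filter
def ringfit(s,roi,k=6):
    g=cv2.cvtColor(s['color'],cv2.COLOR_RGB2GRAY).astype(np.float32);u,v,w,h=roi
    M=cv2.resize(g[v:v+h,u:u+w],None,fx=k,fy=k,interpolation=cv2.INTER_CUBIC)
    best=[]
    for W in(0,1.5,3,4):
     for cx in np.arange(553,568,.5):
      for cy in np.arange(142,156,.5):
       a,b=40+W,5.25+W
       n=np.linspace(-1,1,41);pts=np.r_[np.c_[n*a,0*n+b],np.c_[n*a,0*n-b],np.c_[0*n+a,n*b][::4],np.c_[0*n-a,n*b][::4]]
       th=np.radians(.45);P=np.c_[cx+pts[:,0]*np.cos(th)-pts[:,1]*np.sin(th),cy+pts[:,0]*np.sin(th)+pts[:,1]*np.cos(th),30+0*pts[:,0]]/1000
       uv=(proj(s,P)-[u,v]+.5)*k-.5
       best.append((cv2.remap(M,uv[:,:1].astype(np.float32),uv[:,1:].astype(np.float32),1).mean(),W,cx,cy))
    best.sort();return best[:4]
print(ringfit(s,(305,170,60,25)));
print(ringfit(t,(228,145,26,60)))
cv2.imwrite('pics/c5.png',np.hstack([cv2.resize(crop(s,308,172,50,20,12),(600,240)),cv2.resize(crop(t,230,150,20,50,5),(100,240))]))
E
```

```text
[(np.float32(185.95505), 3, np.float64(567.5), np.float64(148.0)), (np.float32(185.99203), 3, np.float64(567.5), np.float64(148.5)), (np.float32(186.10326), 4, np.float64(567.5), np.float64(148.5)), (np.float32(186.11166), 4, np.float64(567.5), np.float64(149.0))]
[(np.float32(124.51415), 4, np.float64(567.5), np.float64(155.5)), (np.float32(124.67073), 4, np.float64(567.0), np.float64(155.5)), (np.float32(124.83032), 4, np.float64(566.5), np.float64(155.5)), (np.float32(124.975395), 4, np.float64(566.0), np.float64(155.5))]
```

View pics/c5.png

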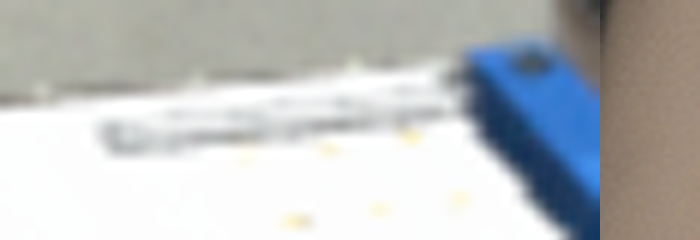

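>>> play_rows --commands '[[[0, 0, 0, 0, 0, 4, 0], [0, 0, 0, 0, 0, 6.4, 0], [0, 0, 0, 0, 0, 6.4, 0], [0, 0, 0, 0, 0, 6.8, 0], [0, 0, 0, 0, 0, 7.2, 0], [0, 0, 0, 0, 0, 7.5, 0], [0, 0, 0, 0, 0, 7.7, 0], [0, 0, 0, 0, 0, 7.7, 0]]]'

```text
clock: 6.4
tool_pos: [0.5598, 0.1483, 0.0731]
orientation: [180.0, 0.1, -179.5]
force: [-0.9, 0.5, -1.7]
opening: 0.0136
gripper_force: 30.0
```

Entering freely. Continue to just above the floor.

>>> play_rows --commands '[[[0, 0, 0, 0, 0, 0.4, 0], [0, 0, 0, 0, 0, 0.8, 0], [0, 0, 0, 0, 0, 1.2, 0], [0, 0, 0, 0, 0, 1.5, 0], [0, 0, 0, 0, 0, 1.65, 0], [0, 0, 0, 0, 0, 1.75, 0], [0, 0, 0, 0, 0, 1.75, 0]]]'

```text
clock: 6.98
tool_pos: [0.5593, 0.1481, 0.0554]
orientation: [-180.0, -0.0, -179.5]
force: [-3.4, -0.9, 3.9]
opening: 0.014
gripper_force: 30.0
```

>>> play_rows --commands '[[[0, 0, 0, 0, 0, 0.1, 0], [0, 0, 0, 0, 0, 0.1, 0], [0, 0, 0, 0, 0, 0, 4], [0, 0, 0, 0, 0, 0, 4], [0, 0, 0, 0, 0, 0, 4], [0, 0, 0, 0, 0, 0, 4]]]'

```text
clock: 7.48
tool_pos: [0.5596, 0.1483, 0.0549]
orientation: [-180.0, 0.0, -179.5]
force: [1.2, -0.1, 0.4]
opening: 0.0348
gripper_force: 0.0
```

>>> play_rows --commands '[[[0, 0, 0, 0, 0, -1, 4.5], [0, 0, 0, 0, 0, -3, 4.5], [0, 0, 0, 0, 0, -7, 5], [0, 0, 0, 0, 0, -11, 8], [0, 0, 0, 0, 0, -13, 8.7], [0, 0, 0, 0, 0, -13, 8.7]]]'

```text
clock: 7.98
tool_pos: [0.5623, 0.1493, 0.1917]
orientation: [179.8, 0.5, -179.5]
force: [0.4, 0.0, 0.5]
opening: 0.0644
gripper_force: 0.0
```

```bash
python3 - <<'E'
from h import *
st();s=fix(shot('side','side3'))
hsv=cv2.cvtColor(s['color'],cv2.COLOR_RGB2HSV).astype(int);H,S,V=hsv[...,0],hsv[...,1],hsv[...,2]
m=(H<25)&(S>130)&(V>110);p=np.argwhere(m[150:200,305:365])[:,::-1]+[305,150];print(p.min(0),p.max(0))
c=np.array([559.6,148.3,0]);q=proj(s,(box(44,14,60,86)+c)/1000);print(q.min(0),q.max(0))
rel((559.6,148.4,185.5,-179.55),(460.8,-201.5,150,-26.8))
E
```

```text
t 7.98 tcp [562.3 149.3 191.7] rpy [ 179.78    0.51 -179.49] F [0.4 0.  0.5] M [ 0.02 -0.12 -0.01] op 64.4 gf 0.0 q [  34.   13.  -15.    0.  -62. -124.]
[324 161] [342 172]
[322.90329172 161.26550613] [339.38748653 173.02601161]
row [ 0.     0.    -2.666] [ 10.155 -34.911   3.55 ] rows>= 21.3
```

>>> play_rows --commands '[[[0, 0, -0.9, 10.1, -22, 0, 8.7], [0, 0, -0.9, 10.1, -22, 0, 8.7], [0, 0, -0.9, 10.1, -22, 0, 8.7], [0, 0, -0.9, 10.1, -22, 0, 8.7], [0, 0, -0.9, 10.1, -22, 0, 8.7], [0, 0, -0.9, 10.1, -22, 0, 8.7], [0, 0, -0.9, 10.1, -22, 0, 8.7], [0, 0, -0.9, 10.1, -22, 0, 8.7]]]'

```text
clock: 8.7
tool_pos: [0.4586, -0.0745, 0.1848]
orientation: [180.0, -0.0, -127.7]
force: [0.5, 1.2, 0.3]
opening: 0.0873
gripper_force: 0.0
```

>>> play_rows --commands '[[[0, 0, -0.9, 0, 0, 0, 8.7], [0, 0, -0.9, 0, 0, 0, 8.7], [0, 0, -0.9, 0, 0, 0, 8.7], [0, 0, -0.9, 0, 0, 0, 8.7], [0, 0, -0.9, 0, 0, 0, 8.7], [0, 0, -0.9, 0, 0, 0, 8.7], [0, 0, -0.9, 0, 0, 0, 8.7], [0, 0, -0.9, 0, 0, 0, 8.7]]]'

```text
clock: 9.37
tool_pos: [0.4597, -0.0727, 0.1845]
orientation: [179.9, 0.0, -76.1]
force: [0.1, 0.3, -0.0]
opening: 0.0872
gripper_force: 0.0
```

```bash
python3 - <<'E'
from h import *
o=st(); A=Rn.from_euler('xyz',[180,0,-179.55],degrees=True); p=np.array([559.6,148.4,185.5])+A.apply([101,-220,0]);print(p)
c=(*p,-179.55+2*np.degrees(.9));print(c);rel(c,(460.8,-201.5,120,-26.8))
E
```

```text
t 9.37 tcp [459.7 -72.7 184.5] rpy [ 1.7992e+02  1.0000e-02 -7.6080e+01] F [ 0.1  0.3 -0. ] M [-0.03  0.12  0.  ] op 87.2 gf 0.0 q [ 15.   3. -28.  -0. -59.  -1.]
[460.33097327 -72.38645867 185.5       ]
(np.float64(460.3309732733927), np.float64(-72.38645867161352), np.float64(185.49999999999997), np.float64(-76.41759687645182))
row [-0.     0.    -0.866] [12.561  2.987  6.55 ] rows>= 6.9
```

>>> play_rows --commands '[[[0, 0, -0.866, 12.56, 2.99, 6.55, 8.7], [0, 0, -0.866, 12.56, 2.99, 6.55, 8.7], [0, 0, -0.866, 12.56, 2.99, 6.55, 8.7], [0, 0, -0.866, 12.56, 2.99, 6.55, 8.7], [0, 0, -0.866, 12.56, 2.99, 6.55, 8.7], [0, 0, -0.866, 12.56, 2.99, 6.55, 8.7], [0, 0, -0.866, 12.56, 2.99, 6.55, 8.7], [0, 0, -0.866, 12.56, 2.99, 6.55, 8.7]]]'

```text
clock: 10.03
tool_pos: [0.46, -0.2021, 0.1188]
orientation: [180.0, 0.1, -26.6]
force: [0.5, 0.8, 0.1]
opening: 0.0867
gripper_force: 0.0
```

>>> play_rows --commands '[[[0, 0, 0, 0, 0, 4, 8.7], [0, 0, 0, 0, 0, 8, 8.7], [0, 0, 0, 0, 0, 9, 7], [0, 0, 0, 0, 0, 9, 5], [0, 0, 0, 0, 0, 9, 0], [0, 0, 0, 0, 0, 9, 0], [0, 0, 0, 0, 0, 9, 0], [0, 0, 0, 0, 0, 9, 0]]]'

```text
clock: 10.7
tool_pos: [0.4617, -0.2017, 0.0309]
orientation: [-179.9, -0.1, -26.8]
force: [0.2, 0.2, 0.2]
opening: 0.0526
gripper_force: 0.0
```

>>> play_rows --commands '[[[0, 0, 0, 0, 0, 0, 0], [0, 0, 0, 0, 0, 0, 0], [0, 0, 0, 0, 0, 0, 0], [0, 0, 0, 0, 0, 0, 0], [0, 0, 0, 0, 0, 0, 0], [0, 0, 0, 0, 0, 0, 0]]]'

```text
clock: 11.2
tool_pos: [0.4611, -0.2017, 0.03]
orientation: [-180.0, -0.0, -26.8]
force: [-2.0, 2.1, 6.0]
opening: 0.03
gripper_force: 30.0
```

```bash
python3 - <<'E'
from h import *
st();s=fix(shot('side','side4'));cv2.imwrite('pics/c6.png',crop(s,290,190,120,90,6))
E
```

```text
t 11.2 tcp [ 461.1 -201.7   30. ] rpy [-1.7998e+02 -4.0000e-02 -2.6780e+01] F [-2.   2.1  6. ] M [ 0.77  0.41 -0.01] op 30.0 gf 30.0 q [ -1.  17. -35.   0. -38.  64.]
```

View pics/c6.png

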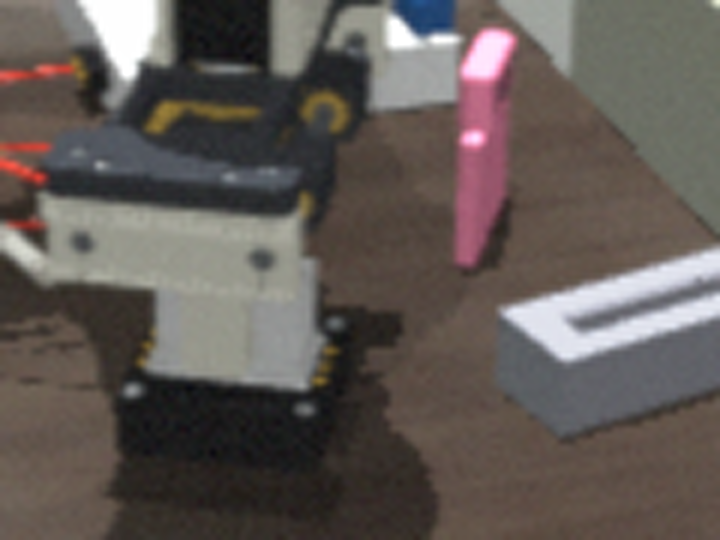

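```bash
python3 -c "
from h import *
rel((460.8,-201.5,150,-26.8),(557,101.4,150,-89.55))"
```

```text
row [ 0.     -0.      1.0952] [ -5.07  -31.374  -0.   ] rows>= 8.8
```

>>> play_rows --commands '[[[0, 0, 0, 0, 0, -1.5, 0], [0, 0, 0, 0, 0, -4, 0], [0, 0, 0, 0, 0, -8, 0], [0, 0, 0, 0, 0, -12, 0], [0, 0, 0, 0, 0, -12, 0], [0, 0, 0, 0, 0, -12, 0]]]'

```text
clock: 11.75
tool_pos: [0.4618, -0.2017, 0.1514]
orientation: [-179.9, -0.2, -26.8]
force: [0.2, 0.0, -4.3]
opening: 0.03
gripper_force: 30.0
```

>>> play_rows --commands '[[[0, 0, 0, -2.5, -15.7, 0, 0], [0, 0, 0, -2.5, -15.7, 0, 0], [0, 0, 0, -2.5, -15.7, 0, 0], [0, 0, 0, -2.5, -15.7, 0, 0], [0, 0, 0, -2.5, -15.7, 0, 0]]]'

```text
clock: 12.17
tool_pos: [0.5101, -0.046, 0.1478]
orientation: [180.0, 0.1, -26.6]
force: [0.8, 0.0, -4.2]
opening: 0.0297
gripper_force: 30.0
```

>>> play_rows --commands '[[[0, 0, 0.9, -2.57, -15.67, 0, 0], [0, 0, 0.9, -2.57, -15.67, 0, 0], [0, 0, 0.9, -2.57, -15.67, 0, 0], [0, 0, 0.9, -2.57, -15.67, 0, 0], [0, 0, 0.9, -2.57, -15.67, 0, 0], [0, 0, 0.9, -2.57, -15.67, 0, 0], [0, 0, 0.9, -2.57, -15.67, 0, 0], [0, 0, 0.9, -2.57, -15.67, 0, 0]]]'

```text
clock: 12.83
tool_pos: [0.5553, 0.101, 0.1468]
orientation: [179.7, -0.0, -78.8]
force: [0.1, -0.3, -3.7]
opening: 0.0299
gripper_force: 30.0
```

>>> play_rows --commands '[[[0, 0, 0.1952, 0, 0, 0, 0], [0, 0, 0.1952, 0, 0, 0, 0], [0, 0, 0.1952, 0, 0, 4, 0], [0, 0, 0.1952, 0, 0, 7, 0], [0, 0, 0.1952, 0, 0, 7, 0], [0, 0, 0.1952, 0, 0, 7, 0]]]'

```text
clock: 13.33
tool_pos: [0.5547, 0.0999, 0.077]
orientation: [179.6, -0.2, -89.6]
force: [-0.3, 0.7, -3.2]
opening: 0.0301
gripper_force: 30.0
```

```bash
python3 - <<'E'
from h import *
st();s=fix(shot('side','side5'));cv2.imwrite('pics/c7.png',crop(s,280,110,120,100,6))
c,q=np.cos(np.radians(.45)),np.sin(np.radians(.45))
for n,b in(('body',box(70,70,50,72)),('sink',box(30,50,76,106))):
    P=np.c_[b[:,0]*c-b[:,1]*q+557,b[:,0]*q+b[:,1]*c+101.4,b[:,2]]/1000
    print(n,((proj(s,P)-[280,110]+.5)*6-.5).round(0).tolist())
E
```

```text
t 13.33 tcp [554.7  99.9  77. ] rpy [179.65  -0.19 -89.55] F [-0.3  0.7 -3.2] M [ 0.06 -0.04  0.01] op 30.1 gf 30.0 q [ 30.  19. -24.  -0. -48. -30.]
body [[276.0, 462.0], [276.0, 416.0], [238.0, 408.0], [237.0, 363.0], [428.0, 446.0], [428.0, 400.0], [382.0, 393.0], [382.0, 349.0]]
sink [[314.0, 395.0], [313.0, 330.0], [284.0, 358.0], [284.0, 296.0], [379.0, 388.0], [379.0, 324.0], [347.0, 352.0], [347.0, 290.0]]
```

View pics/c7.png

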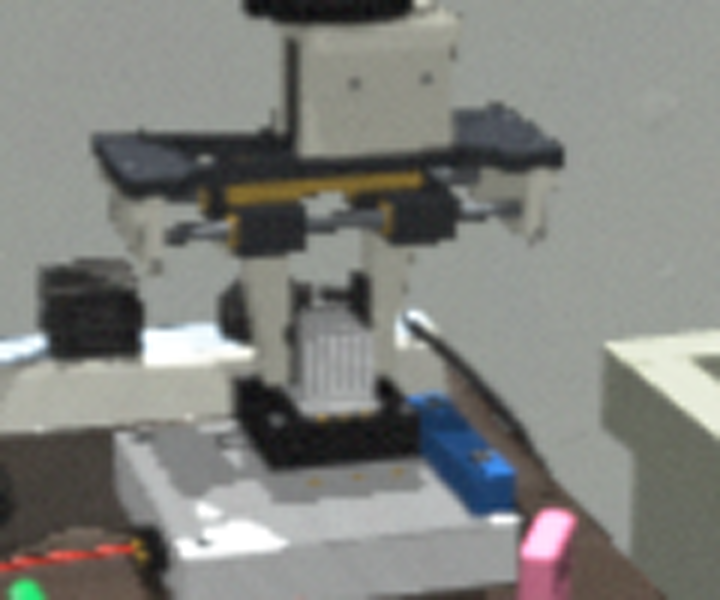

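>>> play_rows --commands '[[[0, 0, 0, 0, 0, 0.4, 0], [0, 0, 0, 0, 0, 0.8, 0], [0, 0, 0, 0, 0, 1.1, 0], [0, 0, 0, 0, 0, 1.3, 0], [0, 0, 0, 0, 0, 1.5, 0], [0, 0, 0, 0, 0, 1.5, 0], [0, 0, 0, 0, 0, 1.5, 0]]]'

```text
clock: 13.97
tool_pos: [0.5569, 0.1012, 0.0647]
orientation: [-180.0, 0.0, -89.5]
force: [0.2, 0.6, -3.5]
opening: 0.0298
gripper_force: 30.0
```

```bash
python3 -c "
from h import *
st()"
```

```text
t 13.97 tcp [556.9 101.2  64.7] rpy [-180.      0.    -89.54] F [ 0.2  0.6 -3.5] M [ 0.04  0.1  -0.02] op 29.8 gf 30.0 q [ 30.  19. -25.   0. -46. -30.]
```

>>> play_rows --commands '[[[0, 0, 0, 0, 0, 0.2, 0], [0, 0, 0, 0, 0, 0.35, 0], [0, 0, 0, 0, 0, 0.45, 0], [0, 0, 0, 0, 0, 0.5, 0], [0, 0, 0, 0, 0, 0.5, 0], [0, 0, 0, 0, 0, 0.5, 0]]]'

```text
clock: 14.47
tool_pos: [0.5568, 0.1012, 0.0601]
orientation: [-180.0, -0.0, -89.5]
force: [-3.5, 0.3, 5.6]
opening: 0.0302
gripper_force: 30.0
```

>>> play_rows --commands '[[[0, 0, 0, 0, -0.1, -0.03, 0], [0, 0, 0, 0, -0.3, -0.03, 0], [0, 0, 0, 0, -0.45, -0.03, 0], [0, 0, 0, 0, -0.55, -0.03, 0], [0, 0, 0, 0, -0.55, -0.03, 0], [0, 0, 0, 0, -0.55, -0.03, 0]]]'

```text
clock: 14.97
tool_pos: [0.5615, 0.1008, 0.0601]
orientation: [179.9, -0.0, -89.5]
force: [-7.4, -0.3, 8.1]
opening: 0.0293
gripper_force: 30.0
```

>>> play_rows --commands '[[[0, 0, 0, 0, -0.08, 0, 0], [0, 0, 0, 0, -0.15, 0, 0], [0, 0, 0, 0, -0.15, 0, 0], [0, 0, 0, 0, -0.15, 0, 0]]]'

```text
clock: 15.3
tool_pos: [0.5629, 0.1008, 0.0601]
orientation: [179.9, -0.0, -89.5]
force: [-8.1, 0.4, 8.2]
opening: 0.0298
gripper_force: 30.0
```

>>> play_rows --commands '[[[0, 0, 0, 0, 0, -0.06, 0], [0, 0, 0, 0, 0, -0.06, 0], [0, 0, 0, 0, 0, -0.06, 0]]]'

```text
clock: 15.55
tool_pos: [0.5641, 0.1013, 0.0601]
orientation: [-180.0, 0.0, -89.5]
force: [0.4, -0.1, -3.4]
opening: 0.0298
gripper_force: 30.0
```

>>> play_rows --commands '[[[0, 0, 0, 0, -0.05, 0, 0], [0, 0, 0, 0, -0.1, 0, 0], [0, 0, 0, 0, -0.1, 0, 0], [0, 0, 0, 0, -0.1, 0, 0]]]'

```text
clock: 15.88
tool_pos: [0.5649, 0.1012, 0.0603]
orientation: [180.0, -0.0, -89.5]
force: [-0.4, 0.1, -3.4]
opening: 0.03
gripper_force: 30.0
```

>>> play_rows --commands '[[[0, 0, 0, 0, -0.05, 0, 0], [0, 0, 0, 0, -0.1, 0, 0], [0, 0, 0, 0, -0.1, 0, 0], [0, 0, 0, 0, -0.1, 0, 0]]]'

```text
clock: 16.22
tool_pos: [0.5659, 0.1013, 0.0605]
orientation: [-180.0, 0.0, -89.5]
force: [-0.6, 0.6, -3.2]
opening: 0.0296
gripper_force: 30.0
```

>>> play_rows --commands '[[[0, 0, 0, 0, -0.05, 0, 0], [0, 0, 0, 0, -0.05, 0, 0], [0, 0, 0, 0, -0.05, 0, 0]]]'

```text
clock: 16.47
tool_pos: [0.5663, 0.1012, 0.0605]
orientation: [-180.0, -0.0, -89.5]
force: [-0.3, 0.4, -4.0]
opening: 0.0296
gripper_force: 30.0
```

>>> play_rows --commands '[[[0, 0, 0, 0, -0.05, 0, 0], [0, 0, 0, 0, -0.05, 0, 0], [0, 0, 0, 0, -0.05, 0, 0]]]'

```text
clock: 16.72
tool_pos: [0.5666, 0.1012, 0.0604]
orientation: [180.0, -0.0, -89.5]
force: [-1.4, 0.7, -3.0]
opening: 0.0298
gripper_force: 30.0
```

>>> play_rows --commands '[[[0, 0, 0, 0, -0.05, 0, 0], [0, 0, 0, 0, -0.05, 0, 0], [0, 0, 0, 0, -0.05, 0, 0]]]'

```text
clock: 16.97
tool_pos: [0.5667, 0.1011, 0.0603]
orientation: [179.9, -0.0, -89.6]
force: [-3.9, 0.5, -1.3]
opening: 0.03
gripper_force: 30.0
```

>>> play_rows --commands '[[[0, 0, 0, -0.1, 0.06, 0, 0], [0, 0, 0, -0.3, 0.06, 0, 0], [0, 0, 0, -0.5, 0.06, 0, 0], [0, 0, 0, -0.6, 0.06, 0, 0], [0, 0, 0, -0.6, 0.06, 0, 0], [0, 0, 0, -0.6, 0.06, 0, 0]]]'

```text
clock: 17.47
tool_pos: [0.5666, 0.1074, 0.0604]
orientation: [180.0, 0.0, -89.5]
force: [-2.4, -1.1, -3.9]
opening: 0.0293
gripper_force: 30.0
```

>>> play_rows --commands '[[[0, 0, 0, -0.05, 0, 0, 0], [0, 0, 0, -0.1, 0, 0, 0], [0, 0, 0, -0.1, 0, 0, 0], [0, 0, 0, -0.1, 0, 0, 0]]]'

```text
clock: 17.8
tool_pos: [0.5666, 0.1082, 0.0604]
orientation: [180.0, -0.0, -89.5]
force: [-1.8, -1.5, -3.7]
opening: 0.0301
gripper_force: 30.0
```

>>> play_rows --commands '[[[0, 0, 0, -0.05, 0, 0, 0], [0, 0, 0, -0.05, 0, 0, 0], [0, 0, 0, -0.05, 0, 0, 0]]]'

```text
clock: 18.05
tool_pos: [0.5666, 0.1086, 0.0604]
orientation: [180.0, -0.0, -89.5]
force: [-1.8, -1.1, -3.6]
opening: 0.0299
gripper_force: 30.0
```

>>> play_rows --commands '[[[0, 0, 0, -0.05, 0, 0, 0], [0, 0, 0, -0.1, 0, 0, 0], [0, 0, 0, -0.1, 0, 0, 0]]]'

```text
clock: 18.3
tool_pos: [0.5666, 0.1098, 0.0604]
orientation: [180.0, -0.0, -89.5]
force: [-2.4, -1.3, -2.3]
opening: 0.0297
gripper_force: 30.0
```

>>> play_rows --commands '[[[0, 0, 0, -0.05, 0, 0, 0], [0, 0, 0, -0.05, 0, 0, 0], [0, 0, 0, -0.05, 0, 0, 0]]]'

```text
clock: 18.55
tool_pos: [0.5666, 0.1103, 0.0605]
orientation: [180.0, -0.0, -89.5]
force: [-2.6, -0.7, -3.0]
opening: 0.0298
gripper_force: 30.0
```

>>> play_rows --commands '[[[0, 0, 0, -0.05, 0, 0, 0], [0, 0, 0, -0.05, 0, 0, 0], [0, 0, 0, -0.05, 0, 0, 0]]]'

```text
clock: 18.8
tool_pos: [0.5666, 0.1107, 0.0604]
orientation: [180.0, -0.0, -89.5]
force: [-3.5, -2.5, -3.6]
opening: 0.0296
gripper_force: 30.0
```

>>> play_rows --commands '[[[0, 0, 0, -0.05, 0, 0, 0], [0, 0, 0, -0.05, 0, 0, 0], [0, 0, 0, -0.05, 0, 0, 0]]]'

```text
clock: 19.05
tool_pos: [0.5666, 0.1112, 0.0604]
orientation: [180.0, -0.0, -89.5]
force: [-3.2, -2.5, -2.8]
opening: 0.0299
gripper_force: 30.0
```

>>> play_rows --commands '[[[0, 0, 0, -0.05, 0, 0, 0], [0, 0, 0, -0.05, 0, 0, 0], [0, 0, 0, -0.05, 0, 0, 0]]]'

```text
clock: 19.3
tool_pos: [0.5666, 0.1118, 0.0604]
orientation: [180.0, 0.0, -89.5]
force: [-2.4, -2.1, -3.2]
opening: 0.03
gripper_force: 30.0
```

```bash
python3 - <<'E'
from h import *
st();t=fix(shot('side','side6'));cv2.imwrite('pics/c8.png',crop(t,290,130,100,75,8))
E
```

```text
t 19.3 tcp [566.6 111.8  60.4] rpy [179.99   0.   -89.54] F [-2.4 -2.1 -3.2] M [-0.66  1.18 -0.08] op 30.0 gf 30.0 q [ 31.  21. -24.  -0. -46. -30.]
```

View pics/c8.png

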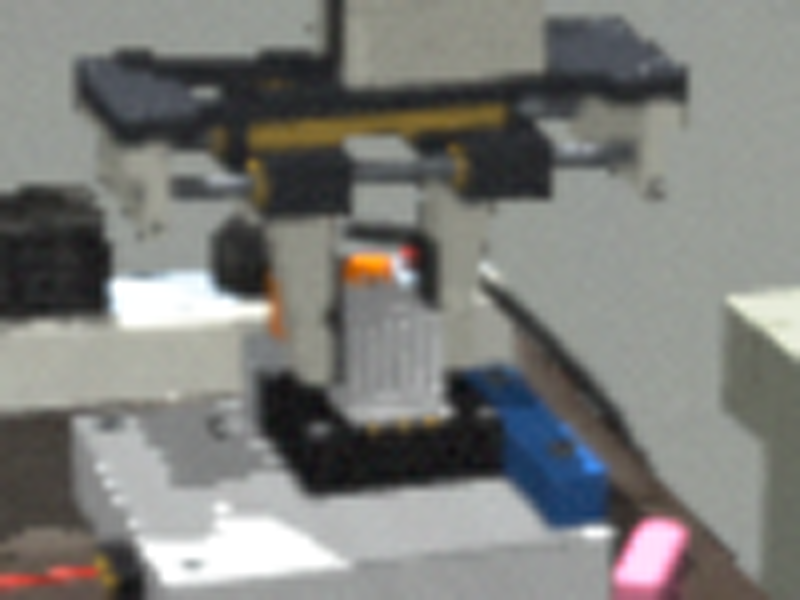

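>>> play_rows --commands '[[[0, 0, 0, -0.05, 0, 0, 0], [0, 0, 0, -0.05, 0, 0, 0], [0, 0, 0, -0.05, 0, 0, 0]]]'

```text
clock: 19.6
tool_pos: [0.5666, 0.1122, 0.0604]
orientation: [180.0, -0.0, -89.5]
force: [-2.7, -1.9, -2.6]
opening: 0.0296
gripper_force: 30.0
```

>>> play_rows --commands '[[[0, 0, 0, -0.05, 0, 0, 0], [0, 0, 0, -0.05, 0, 0, 0], [0, 0, 0, -0.05, 0, 0, 0]]]'

```text
clock: 19.85
tool_pos: [0.5666, 0.1125, 0.0605]
orientation: [180.0, -0.0, -89.5]
force: [-3.0, -4.2, -2.3]
opening: 0.0298
gripper_force: 30.0
```

>>> play_rows --commands '[[[0, 0, 0, -0.05, 0, 0, 0], [0, 0, 0, -0.05, 0, 0, 0], [0, 0, 0, -0.05, 0, 0, 0]]]'

```text
clock: 20.1
tool_pos: [0.5666, 0.1126, 0.0605]
orientation: [180.0, -0.0, -89.5]
force: [-1.6, -5.6, -2.0]
opening: 0.0296
gripper_force: 30.0
```

>>> play_rows --commands '[[[0, 0, 0, 0, 0.0, 0.02, 0], [0, 0, 0, 0, 0.0, 0.04, 0], [0, 0, 0, 0, 0, 0.04, 0], [0, 0, 0, 0, 0, 0.04, 0]]]'

```text
clock: 20.43
tool_pos: [0.5666, 0.1126, 0.0605]
orientation: [180.0, -0.0, -89.5]
force: [-2.7, -6.3, 1.4]
opening: 0.0296
gripper_force: 30.0
```

>>> play_rows --commands '[[[0, 0, 0, -0.03, -0.05, 0, 0], [0, 0, 0, -0.06, -0.1, 0, 0], [0, 0, 0, -0.06, -0.1, 0, 0], [0, 0, 0, -0.06, -0.1, 0, 0]]]'

```text
clock: 20.77
tool_pos: [0.5666, 0.1126, 0.0605]
orientation: [179.9, -0.1, -89.5]
force: [-6.6, -6.6, 5.0]
opening: 0.0297
gripper_force: 30.0
```

```bash
python3 -c "
from h import *
st()"
```

```text
t 20.77 tcp [566.6 112.6  60.5] rpy [ 1.7989e+02 -1.0000e-01 -8.9550e+01] F [-6.6 -6.6  5. ] M [-2.79  2.53 -0.02] op 29.7 gf 30.0 q [ 31.  21. -23.   0. -46. -30.]
```

>>> play_rows --commands '[[[0, 0, 0, 0.1, 0.1, 0, 0], [0, 0, 0, 0.25, 0.25, 0, 0], [0, 0, 0, 0.25, 0.25, 0, 0], [0, 0, 0, 0.25, 0.25, 0, 0]]]'

```text
clock: 21.1
tool_pos: [0.5661, 0.1121, 0.0605]
orientation: [-179.9, 0.1, -89.5]
force: [0.6, -0.4, -3.4]
opening: 0.0295
gripper_force: 30.0
```

>>> play_rows --commands '[[[0, 0, 0, 0, 0, 0.03, 0], [0, 0, 0, 0, 0, 0.03, 0], [0, 0, 0, 0, 0, 0.03, 0]]]'

```text
clock: 21.35
tool_pos: [0.5659, 0.112, 0.0601]
orientation: [-179.9, 0.0, -89.5]
force: [0.4, 1.8, -1.1]
opening: 0.0296
gripper_force: 30.0
```

```bash
python3 -c "
from h import *
st()"
```

```text
t 21.35 tcp [565.9 112.   60.1] rpy [-1.7992e+02  4.0000e-02 -8.9520e+01] F [ 0.4  1.8 -1.1] M [ 0.42 -0.12 -0.02] op 29.6 gf 30.0 q [ 31.  21. -24.   0. -46. -30.]
```

>>> play_rows --commands '[[[0, 0, 0, 0, 0, 0.03, 0], [0, 0, 0, 0, 0, 0.03, 0], [0, 0, 0, 0, -0.1, 0.03, 0], [0, 0, 0, 0, -0.2, 0.03, 0], [0, 0, 0, 0, -0.25, 0.03, 0], [0, 0, 0, 0, -0.25, 0.03, 0], [0, 0, 0, 0, -0.25, 0.03, 0]]]'

```text
clock: 21.93
tool_pos: [0.5666, 0.1116, 0.0601]
orientation: [179.9, 0.0, -89.5]
force: [-8.0, 4.2, 8.8]
opening: 0.0295
gripper_force: 30.0
```

>>> play_rows --commands '[[[0, 0, 0, -0.1, 0, 0, 0], [0, 0, 0, -0.2, 0, 0, 0], [0, 0, 0, -0.25, 0, 0, 0], [0, 0, 0, -0.25, 0, 0, 0], [0, 0, 0, -0.25, 0, 0, 0]]]'

```text
clock: 22.35
tool_pos: [0.5666, 0.112, 0.0601]
orientation: [179.9, -0.1, -89.5]
force: [-4.2, -6.3, 9.8]
opening: 0.0302
gripper_force: 30.0
```

```bash
python3 -c "
from h import *
st()"
```

```text
t 22.35 tcp [566.6 112.   60.1] rpy [ 1.7988e+02 -1.4000e-01 -8.9550e+01] F [-4.2 -6.3  9.8] M [-2.33  1.55 -0.02] op 30.2 gf 30.0 q [ 31.  21. -23.   0. -46. -30.]
```

>>> play_rows --commands '[[[0, 0, 0, 0, 0, -0.05, 0], [0, 0, 0, 0, 0, -0.05, 0], [0, 0, 0, 0, 0, -0.05, 0]]]'

```text
clock: 22.6
tool_pos: [0.5665, 0.1122, 0.0601]
orientation: [179.9, -0.1, -89.6]
force: [-3.7, -5.5, 6.9]
opening: 0.0297
gripper_force: 30.0
```

>>> play_rows --commands '[[[0, 0, 0, -0.05, -0.05, 0, 0], [0, 0, 0, -0.1, -0.1, 0, 0], [0, 0, 0, -0.1, -0.1, 0, 0], [0, 0, 0, -0.1, -0.1, 0, 0]]]'

```text
clock: 22.93
tool_pos: [0.5666, 0.1123, 0.0602]
orientation: [179.8, -0.2, -89.6]
force: [-6.5, -7.9, 11.1]
opening: 0.0298
gripper_force: 30.0
```

```bash
python3 -c "
from h import *
st()"
```

```text
t 22.93 tcp [566.6 112.3  60.2] rpy [179.77  -0.19 -89.58] F [-6.5 -7.9 11.1] M [-3.01  2.23 -0.07] op 29.8 gf 30.0 q [ 31.  21. -23.   0. -46. -30.]
```

>>> play_rows --commands '[[[0, 0, 0, 0, 0, -0.08, 0], [0, 0, 0, 0, 0, -0.08, 0], [0, 0, 0, 0, 0, -0.08, 0]]]'

```text
clock: 23.18
tool_pos: [0.5666, 0.1126, 0.0603]
orientation: [179.8, -0.2, -89.6]
force: [-4.5, -6.6, 3.4]
opening: 0.0298
gripper_force: 30.0
```

>>> play_rows --commands '[[[0, 0, 0, -0.05, -0.05, -0.02, 0], [0, 0, 0, -0.1, -0.1, -0.03, 0], [0, 0, 0, -0.1, -0.1, -0.03, 0], [0, 0, 0, -0.1, -0.1, -0.03, 0]]]'

```text
clock: 23.52
tool_pos: [0.5666, 0.1126, 0.0603]
orientation: [179.6, -0.3, -89.6]
force: [-5.9, -9.7, 4.7]
opening: 0.0296
gripper_force: 30.0
```

```bash
python3 -c "
from h import *
st()"
```

```text
t 23.52 tcp [566.6 112.6  60.3] rpy [179.65  -0.26 -89.6 ] F [-5.9 -9.7  4.7] M [-3.63  2.03 -0.01] op 29.6 gf 30.0 q [ 31.  21. -23.   0. -46. -30.]
```

>>> play_rows --commands '[[[0.003, -0.002, 0, 0, 0, 0, 0], [0.006, -0.0045, 0, 0, 0, 0, 0], [0.006, -0.0045, 0, 0, 0, 0, 0], [0.006, -0.0045, 0, 0, 0, 0, 0]]]'

```text
clock: 23.85
tool_pos: [0.5666, 0.1126, 0.0602]
orientation: [180.0, -0.0, -89.6]
force: [-4.0, -9.0, 3.8]
opening: 0.0296
gripper_force: 30.0
```

```bash
python3 -c "
from h import *
st()"
```

```text
t 23.85 tcp [566.6 112.6  60.2] rpy [179.99  -0.   -89.59] F [-4.  -9.   3.8] M [-3.69  1.96  0.01] op 29.6 gf 30.0 q [ 31.  21. -24.  -0. -46. -30.]
```

>>> play_rows --commands '[[[0.002, 0, 0, 0, -0.1, -0.02, 0], [0.004, -0.001, 0, -0.05, -0.2, -0.04, 0], [0.004, -0.001, 0, -0.05, -0.2, -0.04, 0], [0.004, -0.001, 0, -0.05, -0.2, -0.04, 0]]]'

```text
clock: 24.18
tool_pos: [0.5667, 0.1126, 0.0602]
orientation: [-180.0, -0.0, -89.6]
force: [-11.9, -8.2, 7.7]
opening: 0.0297
gripper_force: 30.0
```

```bash
python3 -c "
from h import *
st()"
```

```text
t 24.18 tcp [566.7 112.6  60.2] rpy [-1.7998e+02 -1.0000e-02 -8.9620e+01] F [-11.9  -8.2   7.7] M [-3.42  4.27  0.08] op 29.7 gf 30.0 q [ 31.  21. -24.   0. -46. -30.]
```

>>> play_rows --commands '[[[0, -0.001, 0, -0.06, 0, -0.02, 0], [0, -0.002, 0, -0.12, 0, -0.04, 0], [0, -0.002, 0, -0.12, 0, -0.04, 0], [0, -0.002, 0, -0.12, 0, -0.04, 0], [0, -0.002, 0, -0.12, 0, -0.04, 0], [0, -0.002, 0, -0.12, 0, -0.04, 0]]]'

```text
clock: 24.68
tool_pos: [0.5666, 0.1128, 0.0602]
orientation: [180.0, 0.0, -89.6]
force: [-7.7, -12.7, 4.7]
opening: 0.0299
gripper_force: 30.0
```

```bash
python3 - <<'E'
from h import *
st();s=fix(shot('side','side7'));st();st();cv2.imwrite('pics/c9.png',crop(s,270,130,130,100,6))
E
```

```text
t 24.68 tcp [566.6 112.8  60.2] rpy [ 1.7998e+02  3.0000e-02 -8.9620e+01] F [ -7.7 -12.7   4.7] M [-5.22  3.25  0.02] op 29.9 gf 30.0 q [ 31.  21. -23.  -0. -46. -30.]
t 24.73 tcp [566.6 112.8  60.2] rpy [ 1.7998e+02  3.0000e-02 -8.9630e+01] F [ -8.4 -14.    4.4] M [-5.23  3.23  0.09] op 30.2 gf 30.0 q [ 31.  21. -23.  -0. -46. -30.]
t 24.73 tcp [566.6 112.8  60.2] rpy [ 1.7998e+02  3.0000e-02 -8.9630e+01] F [ -8.4 -14.    4.4] M [-5.23  3.23  0.09] op 30.2 gf 30.0 q [ 31.  21. -23.  -0. -46. -30.]
```

View pics/c9.png

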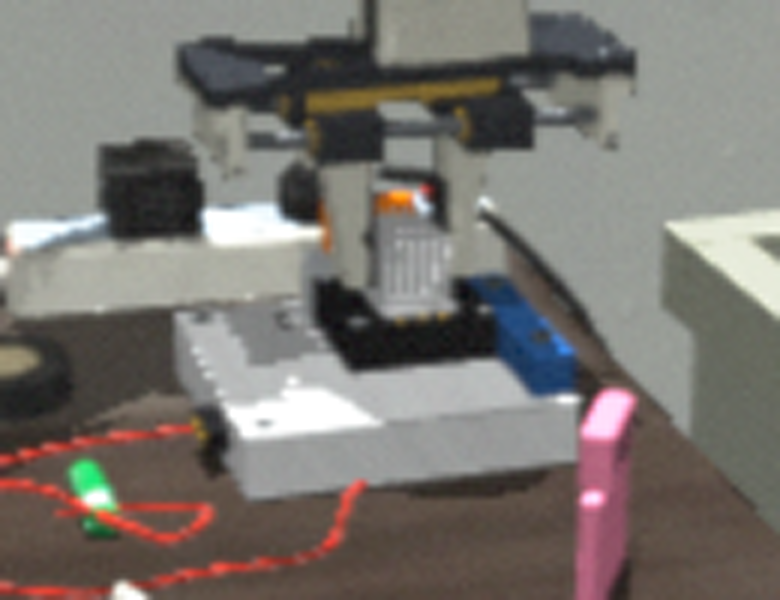

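>>> play_rows --commands '[[[0.001, 0, 0, 0, -0.06, -0.01, 0], [0.001, 0, 0, 0, -0.06, -0.01, 0], [0.001, 0, 0, 0, -0.06, -0.01, 0], [0.001, 0, 0, 0, -0.06, -0.01, 0], [0.001, 0, 0, 0, -0.06, -0.01, 0], [0.001, 0, 0, 0, -0.06, -0.01, 0], [0.001, 0, 0, 0, -0.06, -0.01, 0], [0.001, 0, 0, 0, -0.06, -0.01, 0]]]'

```text
clock: 25.4
tool_pos: [0.5666, 0.1128, 0.0602]
orientation: [180.0, 0.0, -89.6]
force: [-9.9, -13.1, 6.5]
opening: 0.0297
gripper_force: 30.0
```

```bash
python3 -c "
from h import *
st();print(ctrl.close_job())"
```

```text
t 25.4 tcp [566.6 112.8  60.2] rpy [ 1.7998e+02  3.0000e-02 -8.9630e+01] F [ -9.9 -13.1   6.5] M [-4.9   4.03  0.05] op 29.7 gf 30.0 q [ 31.  21. -23.  -0. -46. -30.]
the job is handed in; nothing more can be done
None
```

I handed the job in at 25.4 s: the blade is fully down in the fixture slot and released, and the module is held level on the seat, pressed against the fence (about 10 N at the wrist) and the blade (about 13 N).

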